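Hang the bit holder on the drop-latch peg

ROBOT

A 6-joint arm with a two-finger parallel gripper is mounted at the origin on a cart in front of the work surface, level with it; the furniture and walls round the work are solid. World frame = base frame: x ahead of the robot, y to its left, z up, the work surface at z = 0. Lengths are in mm, angles in rad, forces in N, time in s.
With the tool pointing down it reaches from about 250 to 775 mm from the base axis. Payload 4 kg.
Tool frame: the origin (TCP) lies at the very end of the fingers, on their centre line; the grasp point (between the pads) lies manip.grip_point_offset behind it (manip.grip_point_offset is the distance from the TCP to the grasp point, in mm); z points along the fingers, y is the line along which they close (so a half turn about z gives the same grasp; the last joint's range is limited). The gripper opens to 94 mm and grips with 3 to 60 N. Pads are 16 mm wide; open, the fingers measure 119 mm over their backs; the gripper's body (75 mm by 177 mm) begins 78 mm behind the grasp point.
Start: joints at [1.152, 0.087, 1.371, -0, 1.684, -0.103], TCP at [170.827, 522.818, 205.506] pointing down, gripper open.
Joint ranges: [-3.1, 3.1], [-0.76, 2.03], [0.27, 2.55], [-1.08, 4.22], [0.17, 2.65], [-2.57, 2.57]. Speed limits (rad/s): [2.79, 2.79, 3.14, 3.14, 3.14, 3.14].

INTERFACE

Orientations are given as a unit quaternion [w, x, y, z].
In Python, from bench import manip, optics gives the robot as it stands. The module is installed in compiled form; this text tells all that it offers.
- The arm moves only by the tool apply_moves, never from a script. Its argument "rows" is text: rows parted by semicolons, each of 5 numbers parted by spaces: the shift along the tool's x, y, z each as a share of 30 cm, from -1 to 1, then the turn about the tool's z as a share of pi/2 rad, from -1 to 1, then the closure, from -1 (fully open) to 1 (shut), so that 0 is half open. In form: tx ty tz spin hand; .... A call has 1 to 10 rows; each row is the pose to reach, as a shift and turn from the pose commanded when the call began, along the tool's axes at that moment; what a row does not reach only later rows make up. A row lasts 1/12 s, in which the tool goes at most 41.7 mm and 7.16 degrees, less where a joint would pass 70% of its speed; a pose out of reach is approached as far as the arm can. A call with a number of a shift or a turn outside -1 to 1 is refused whole. A call with a gripper value outside its range is refused whole. The fingers move at their own pace and stop on an object; "force" is the grip in N (left out, the last holds). Time passes only in rows, so rows that repeat a pose let the fingers close. It gives the time, the measured TCP pose, the force, the opening and the grip force at its end, in the units of the state.
- manip.read_state(): the state, without advancing time (a new reading comes with each control period).
- optics.grab_frame(name): name is "scene" or "top" or "wrist"; returns the picture (400x640x3 uint8, red, green, blue); there is no depth.
- optics.get_calibration(name): a dict with "mtx" (3x3 intrinsics, pixels), "R" (3x3) and "t" (3): a world point X has camera coordinates R X + t. Camera axes: x right, y down, z forward; pixel columns grow to the right and rows downward; lengths in mm; the calibration is good to about 2 mm. A picture is of the moment at which its call begins: read the wrist's pose just before it. get_calibration takes no time and is no camera call; for the wrist camera it gives the pose at the moment of the call.
- manip.finish_job(): hands the job in; it is judged then, once.
The state is a dict: "t": time; "joint_positions": joint angles; "joint_vel": joint speeds; "effort": joint torques, N m; "tcp_pos": TCP position; "tcp_rot": TCP orientation; "ft_force": force on the tool from outside, world axes, zero at the start; "torque": the same for the moment, N m; "width": finger opening in mm; "gripper_force": force on a finger pad.
Only numpy, scipy, OpenCV 4.12 (cv2) and the standard library are available. Lean on these libraries where they do the work, as an engineer would, in place of code of your own. Each camera call takes 0.05 s, during which the arm holds its last target. There are 200 camera calls.

TASK

Hang the black screwdriver-bit holder by its hole on the peg of the little stand: push it on past the drop flap and gently against the sprung collar until the flap falls shut behind it, so that it cannot slide off, then let it hang freely. Keep the holder upright all the way, never press it or the fingers against the stand with more than 20 N, and leave the bottle, tub, tape measure and dish where they are.

Things in the scene. Friction and masses are not known exactly. Their poses are not given: they have to be found in the camera images.
- rack: The fixed stand; origin under the centre of its 130 x 110 x 12 mm dark base plate, z up, its peg points along -x. Aluminium post and dark clamp block (40 mm wide, top 12 mm above the peg axis). A round grey sprung collar, 28 mm across, slides on the peg: 2 N starts it, 0.7 N more per mm, 10 N at its hard stop 11 mm back. The peg sits in a rubber bush: at the eye it yields up or down about 0.3 mm per N.
- peg_root (a point): Where the level steel peg, 8 mm thick, leaves the clamp, 130 mm above the bench, on the peg axis; axes as the stand's. The peg's rounded tip stands 60 to 100 mm out (along -x): set by hand, not measured, to be felt or seen. From the tip inwards: flap's pivot pin on the axis at 6 mm, collar face at 28 mm.
- keeper (a joint): Drop flap, a steel tongue 9 x 3.5 mm on the pivot pin. 0: hangs to 24 mm below the peg axis; cannot swing outwards. Pushed inwards by the hole's lower rim it swings up (1.5 rad: along the peg) almost without force. It falls back once the tab's outer face is 16 (hole's top edge riding on the peg) to 21 mm (hole centred) inward of the pin: collar pushed back about 4 to 10 mm, 5 to 9 N.
- eye (a point): Centre of the 22 mm hole through the holder's tab (along this frame's x; z up), 55 mm above its underside. The black holder, 0.12 to 0.24 kg, stands loose: block 34 (x) x 70 (y) x 28 mm, steel bits in its ends up to 46 mm, in the middle an upright tab 10 mm thick (x), 40 wide, its top 112 mm above the underside. Both faces are alike; either may face the stand.
- holder_grip (a point): Where to grip the tab across its 10 mm thickness (closing along this frame's x): 98 mm above the holder's underside, 43 mm above the eye, 14 mm below the tab's top. Fingertips no lower than 24 mm above the eye stay clear of the stand, whose highest part, the collar, reaches 14 mm above the peg axis.
- bottle: White solvent bottle, 65 mm across, 124 mm tall, origin at the centre of its underside; a bystander.
- tub: Small round flux tub, 47 mm across, 29 mm tall, origin at the centre of its underside; a bystander.
- tape: Tape measure standing on edge, 31 x 63 x 52 mm, origin at the centre of its underside; a bystander.
- dish: Shallow steel dish of screws, 85 mm across, 18 mm tall, origin at the centre of its underside; a bystander.
Mind the look-alikes: they are no part of the job. What is shaped like the part that bears eye but blue, green or pink is not meant.

How it is judged (in metres and radians):
On the way, in this order (a step that is already met when the one before it is completed fails the run):
1. the holder's hole is on the peg and the flap has been swung up (value of joint keeper above 0.4 rad and y of eye in the frame of peg_root between -0.012 and 0.012 m and z of eye in the frame of peg_root between -0.012 and 0.012 m and x of eye in the frame of peg_root above -0.095 m), for 0.05 s.
2. the flap has fallen shut behind the tab, the hole still on the peg (value of joint keeper below 0.15 rad and y of eye in the frame of peg_root between -0.012 and 0.012 m and z of eye in the frame of peg_root between -0.012 and 0.012 m and x of eye in the frame of peg_root above -0.091 m), for 0.1 s.
At the end, for the whole second after the job is handed in: The holder hangs on the peg between the collar and the flap: hole centre 20 to 91 mm out from the clamp, within 10 mm sideways of the peg axis and 2 to 12 mm below it, less than 0.2 rad out of plumb; flap hanging shut (under 0.15 rad); bystanders within 20 mm of where they stood (value of joint keeper below 0.15 rad and x of eye in the frame of peg_root between -0.091 and -0.02 m and y of eye in the frame of peg_root between -0.01 and 0.01 m and z of eye in the frame of peg_root between -0.012 and -0.002 m and angle between eye's own z axis and vertical below 0.2 rad and distance of each of bottle, tub, tape, dish from where it was at the start of the episode below 0.02 m); the robot touches nothing.
It fails at once if the holder is pressed against the stand with more than 20 N (contact force between holder and rack above 20 N).
It fails at once if the fingers press on the stand with more than 20 N (contact force between the fingers and rack above 20 N).
It fails at once if the holder is tipped more than 0.7 rad (angle between eye's own z axis and vertical above 0.7 rad).
It fails at once if a bystander is knocked away (distance of any of bottle, tub, tape, dish from where it was at the start of the episode above 0.02 m).
It also fails if it takes over 45 s, if anything falls off the work surface, if the arm or the gripper's body presses on something with over 40 N, if the wrist force passes 120 N, or if a joint passes its speed limit or range.

## Working session

There is one attempt and no reset: what is moved stays moved. The work goes in short steps, Python scripts to look and compute and a tool call to move; the robot and the scene stay as the last step left them, time stands still between calls to the robot, and variables do not carry over. Pictures are saved under pics/ and viewed, at most 10 in all, crops included, and the job is handed in when it is done.

Besides the shell and the picture viewer there is one more tool, called after "Request:" by a JSON object that holds its "op" and its "data", one argument or row to a line. apply_moves: Moves the arm, as the interface text tells. Its arguments: {"type":"object","properties":{"rows":{"type":"string"},"force":{"type":"number"}},"required":["rows"]}

```bash
mkdir -p pics; ls; python3 - <<'E'
from bench import manip, optics
import cv2, numpy as np
print(manip.read_state(), manip.grip_point_offset)
for n in ("scene","top"):
    f=optics.grab_frame(n); cv2.imwrite(f"pics/{n}0.png",f[:,:,::-1])
    c=optics.get_calibration(n); print(n,c)
E
```

```text
pics
{'t': 0.0, 'joint_positions': array([ 1.15191720e+00,  8.79937480e-02,  1.37223785e+00, -3.25654436e-05,
        1.68355529e+00, -1.03097437e-01]), 'joint_vel': array([ 0.00055691,  0.00237007,  0.00057913,  0.00043652, -0.00084006,
       -0.00090188]), 'effort': array([ 9.43650703e-04, -3.40191472e+01, -3.02423179e+01,  7.19784549e-02,
        3.29534907e-02, -1.76598269e-04]), 'tcp_pos': array([170.60494611, 522.31332636, 204.29129732]), 'tcp_rot': array([-2.67461499e-04,  1.57237336e-01,  9.87560234e-01, -1.06413791e-03]), 'ft_force': array([-0.49094558,  0.91505331,  0.07205718]), 'torque': array([ 0.03661604, -0.01078612,  0.02213492]), 'gripper_force': 0.0, 'width': 93.78080019742728} 18.8
scene {'mtx': array([[376.84593575,   0.        , 314.3583889 ],
       [  0.        , 376.84593575, 202.40381908],
       [  0.        ,   0.        ,   1.        ]]), 'R': array([[ 0.66157543, -0.74942518,  0.02607419],
       [-0.33726974, -0.32842984, -0.88226014],
       [ 0.6697515 ,  0.57488759, -0.47003955]]), 't': array([-417.84087291,  266.45915368,  642.85738874])}
top {'mtx': array([[493.28534876,   0.        , 322.22376673],
       [  0.        , 493.28534876, 190.35455491],
       [  0.        ,   0.        ,   1.        ]]), 'R': array([[-0.01720595, -0.99971374, -0.01662521],
       [-0.98760883,  0.01958704, -0.15570856],
       [ 0.15598963,  0.01374009, -0.98766312]]), 't': array([ -26.11689781,  584.93365326, 1392.75086033])}
```

View pics/scene0.png

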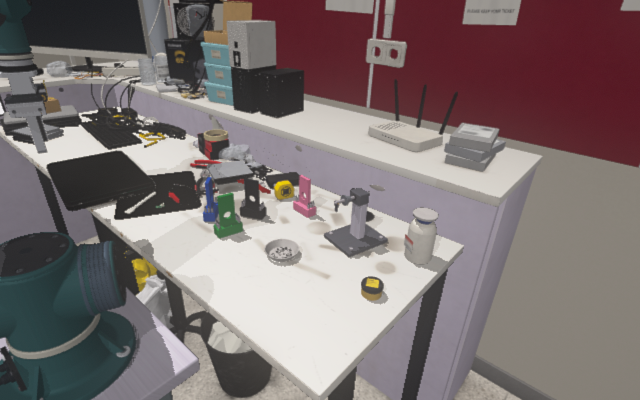

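View pics/top0.png

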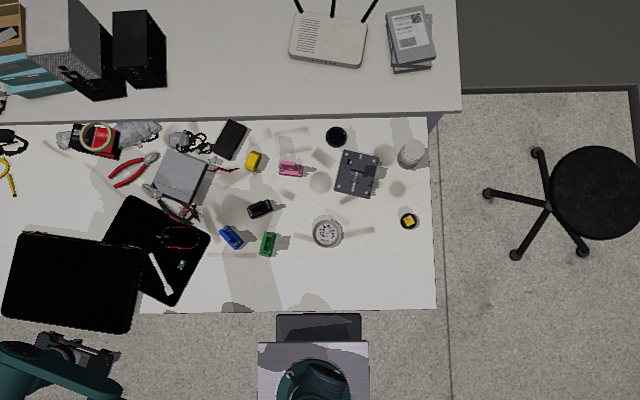

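The scene shows the black holder at (253,200) and the rack at (357,230), with its peg pointing left in the image. In the top view the holder is at (260,209) and the rack at (357,173). I'll zoom in on both.

```bash
python3 - <<'E'
import cv2, numpy as np
t=cv2.imread("pics/top0.png"); s=cv2.imread("pics/scene0.png")
a=cv2.resize(t[130:230,230:430],None,fx=4,fy=4,interpolation=cv2.INTER_CUBIC)[:, :800]
b=cv2.resize(s[165:265,190:400],(800,381),interpolation=cv2.INTER_CUBIC)
cv2.imwrite("pics/c1.png",np.vstack([a[:400:1],b])[:, :]); 
cv2.imwrite("pics/c1.png",cv2.resize(np.vstack([a,b]),(614,600),interpolation=cv2.INTER_AREA))
E
```

```text
(no output)
```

View pics/c1.png

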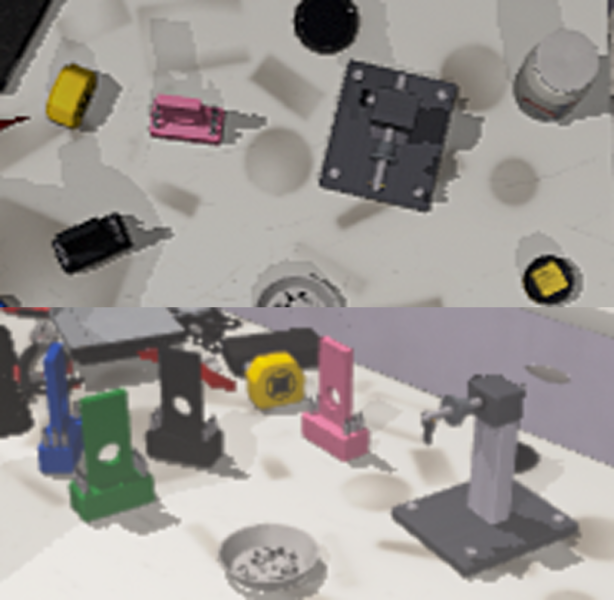

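The crop shows the black holder's block at about top px (260,209). The stand's base corners are at crop px (355,62), (460,88), (430,210) and (320,185), and the peg tip is at crop (377,190), pointing at the robot. Now I'll compute rough positions.

```bash
cat > h.py <<'E'
import numpy as np, cv2
from bench import manip, optics
def ray(c,uv):
    d=c["R"].T@np.linalg.solve(c["mtx"],[uv[0],uv[1],1.]); return -c["R"].T@c["t"], d/np.linalg.norm(d)
def plane(c,uv,z):
    o,d=ray(c,uv); return o+d*(z-o[2])/d[2]
def tri(r1,r2):
    (o1,d1),(o2,d2)=r1,r2
    s=np.linalg.lstsq(np.c_[d1,-d2],o2-o1,rcond=None)[0]
    a,b=o1+s[0]*d1,o2+s[1]*d2; return (a+b)/2,np.linalg.norm(a-b)
def proj(c,X):
    p=c["mtx"]@(c["R"]@np.asarray(X,float)+c["t"]); return p[:2]/p[2]
E
python3 - <<'E'
from h import *
np.set_printoptions(precision=1,suppress=True)
T,S=optics.get_calibration("top"),optics.get_calibration("scene")
k=3.07
tp=lambda u,v:(230+u/k,130+v/k); sp=lambda u,v:(190+u*210/614,165+(v-307)*100/293)
cs=np.array([plane(T,tp(*p),12) for p in [(350,60),(461,88),(430,212),(319,186)]]);print(cs,cs.mean(0))
print([np.linalg.norm(cs[i]-cs[i-1]) for i in range(4)])
dx=((cs[0]-cs[3])+(cs[1]-cs[2]));print("rack yaw",np.degrees(np.arctan2(dx[1],dx[0])))
print("tip",plane(T,tp(377,190),130),tri(ray(T,tp(377,190)),ray(S,sp(422,413))))
im=cv2.imread("pics/top0.png").max(2)
m=np.zeros_like(im);m[192:225,242:276]=(im[192:225,242:276]<45)*255
c=max(cv2.findContours(m,0,1)[0],key=cv2.contourArea);print(cv2.minAreaRect(c))
print("holder top",tri(ray(T,tp(90,238)),ray(S,sp(180,349))))
h=sp(182,405);print("hole",plane(S,h,55))
for p in cv2.boxPoints(cv2.minAreaRect(c)): print(p,plane(T,p,28))
for n,p in dict(dish=(298,300),tub=(547,278),pink=(187,118),green=((268-230)*k,114*k),blue=(0,107*k)).items(): print(n,plane(T,tp(*p),20))
E
```

```text
[[ 713.2 -104.4   12. ]
 [ 682.7 -212.5   12. ]
 [ 560.7 -178.2   12. ]
 [ 588.3  -71.3   12. ]] [ 636.2 -141.6   12. ]
[np.float64(129.2378237101287), np.float64(112.25019477965802), np.float64(126.79153805038314), np.float64(110.37230486192661)]
rack yaw -15.269019387271156
tip [ 565.1 -121.8  130. ] (array([ 563.3, -120.4,  134.9]), np.float64(3.0657714810251866))
((259.387939453125, 208.40516662597656), (13.130645751953125, 23.241243362426758), 66.80140686035156)
holder top (array([527.2, 136.8, 120.3]), np.float64(2.3896980655710105))
hole [534.1 149.   55. ]
[246.1 206.9] [542.1 188.2  28. ]
[267.5 197.8] [568.1 125.2  28. ]
[272.7 209.9] [532. 110.  28.]
[251.3 219. ] [506.2 172.7  28. ]
dish [477.2 -48.9  20. ]
tub [ 493.8 -287.    20. ]
pink [656.6  56.   20. ]
green [432.8 124.7  20. ]
blue [455.2 236.4  20. ]
```

Request:
{"op": "apply_moves", "data": {
  "rows": "-1 -0.8 -0.1 0.54 0;-1 -0.8 -0.1 0.54 0;-1 -0.8 -0.1 0.54 0;-1 -0.8 -0.1 0.54 0;-1 -0.8 -0.1 0.54 0;-1 -0.8 -0.1 0.54 0;-1 -0.8 -0.1 0.54 0;-1 -0.8 -0.1 0.54 0;-1 -0.8 -0.1 0.54 0;-1 -0.8 -0.1 0.54 0"
}}

```text
t: 0.93
tcp_pos: [383.8, 197.1, 235.5]
tcp_rot: [0.001, 0.552, 0.834, -0.001]
ft_force: [-0.1, 0.9, -0.4]
width: 46.9
gripper_force: 0.0
```

Request:
{"op": "apply_moves", "data": {
  "rows": "-0.34 0.38 0 0 0;-0.34 0.38 0 0 0;-0.34 0.38 0 0 0;-0.34 0.38 0 0 0;-0.34 0.38 0 0 0;-0.34 0.38 0 0 0"
}}

```text
t: 1.43
tcp_pos: [526.7, 152.8, 233.8]
tcp_rot: [-0.002, 0.55, 0.835, -0.001]
ft_force: [-0.3, 0.0, 0.5]
width: 47.2
gripper_force: 0.0
```

```bash
python3 - <<'E'
from h import *
c=optics.get_calibration("wrist");f=optics.grab_frame("wrist");cv2.imwrite("pics/w1.png",f[:,:,::-1])
np.savez("w1.npz",**c);print(c, manip.read_state()["tcp_pos"],manip.read_state()["tcp_rot"])
E
```

```text
{'mtx': array([[348.57952458,   0.        , 322.86248547],
       [  0.        , 348.57952458, 197.43346711],
       [  0.        ,   0.        ,   1.        ]]), 'R': array([[ 0.91944255,  0.39320901, -0.00347397],
       [ 0.37876157, -0.88321695,  0.27652757],
       [ 0.10566486, -0.25556702, -0.96099971]]), 't': array([-543.82761418, -101.90389652,  402.83737886])} [525.94168627 153.34728368 234.46076992] [-1.20068798e-03  5.49701580e-01  8.35360006e-01 -6.25757907e-04]
```

View pics/w1.png

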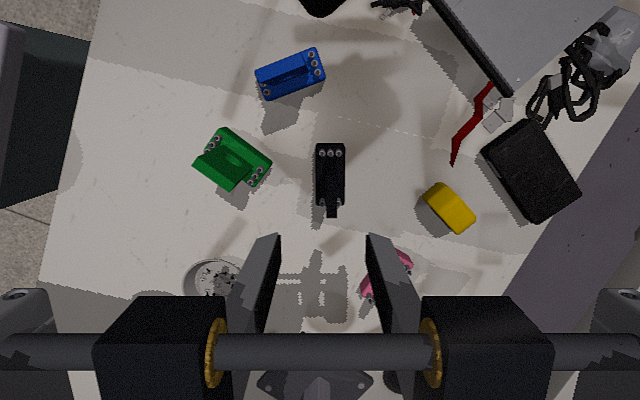

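The wrist view shows the black holder upright in the picture at (330,180), aligned between the fingers, with its far-end bits at (330,153). I'll zoom in for the tab's top edge.

```bash
python3 - <<'E'
from h import *
w=cv2.imread("pics/w1.png")[135:225,300:360]
g=cv2.convertScaleAbs(w,alpha=2.5,beta=10)
cv2.imwrite("pics/c2.png",cv2.resize(g,None,fx=6,fy=6,interpolation=cv2.INTER_CUBIC))
c=np.load("w1.npz");print(-c["R"].T@c["t"])
for X in [(532,147,112),(532,147,28),(532,147,0)]: print(proj(c,X))
E
```

```text
[496.04977241 226.78661837 413.4165997 ]
[325.89286356 198.25030615]
[325.53069132 177.562581  ]
[325.44079595 172.42764673]
```

View pics/c2.png

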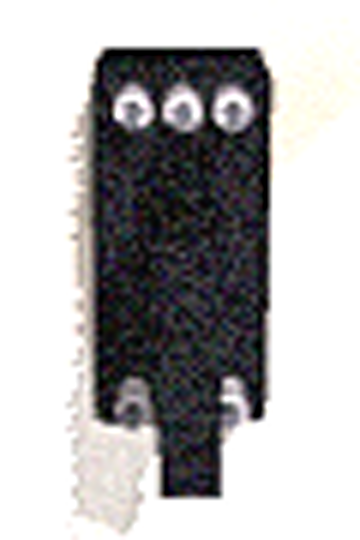

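The tab's near top edge is at wrist px (331.7,217.8). The block's top face spans x 316–344.5 and y 143–205.

```bash
python3 - <<'E'
from h import *
np.set_printoptions(precision=1,suppress=True)
c=np.load("w1.npz")
P=np.array([plane(c,p,28) for p in [(316.5,143),(344.3,143),(344.5,205),(315.8,205)]]);print(P,P.mean(0))
print([np.linalg.norm(P[i]-P[i-1]) for i in range(4)])
d=(P[1]-P[0])+(P[2]-P[3]);e=(P[2]-P[1])+(P[3]-P[0])
print(np.degrees(np.arctan2(d[1],d[0])),np.degrees(np.arctan2(e[1],e[0])))
n=plane(c,(331.7,217.8),112);print("near",n, n-20*e/np.linalg.norm(e))
E
```

```text
[[507.5 178.9  28. ]
 [535.6 190.9  28. ]
 [565.  125.8  28. ]
 [534.5 112.7  28. ]] [535.6 152.1  28. ]
[np.float64(71.49845235554132), np.float64(30.60544779578064), np.float64(71.48094336855478), np.float64(33.22348431289746)]
23.198750612568578 -66.7352371612668
near [544.2 132.  112. ] [536.4 150.4 112. ]
```

Request:
{"op": "apply_moves", "data": {
  "rows": "-0.02 0.028 0.1 0 0;-0.02 0.028 0.24 0 0;-0.02 0.028 0.36 0 0;-0.02 0.028 0.46 0 0;-0.02 0.028 0.515 0 0;-0.02 0.028 0.515 0 0;-0.02 0.028 0.515 0 0"
}}

```text
t: 2.07
tcp_pos: [535.0, 151.7, 80.9]
tcp_rot: [-0.001, 0.549, 0.836, -0.0]
ft_force: [-0.6, -0.3, 1.2]
width: 47.4
gripper_force: 0.0
```

Close with a moderate grip.

Request:
{"op": "apply_moves", "data": {
  "rows": "0 0 0 0 1;0 0 0 0 1;0 0 0 0 1;0 0 0 0 1;0 0 0 0 1;0 0 0 0 1;0 0 0 0 1;0 0 0 0 1",
  "force": 40
}}

```text
t: 2.73
tcp_pos: [536.7, 150.7, 81.3]
tcp_rot: [0.0, 0.55, 0.835, 0.0]
ft_force: [-0.8, -0.2, 1.4]
width: 9.7
gripper_force: 40.0
```

Request:
{"op": "apply_moves", "data": {
  "rows": "0 0 -0.04 0 1;0 0 -0.12 0 1;0 0 -0.2 0 1;0 0 -0.25 0 1;0 0 -0.25 0 1"
}}

```text
t: 3.15
tcp_pos: [539.0, 151.2, 161.0]
tcp_rot: [0.003, 0.55, 0.835, 0.003]
ft_force: [0.9, -0.0, -0.9]
width: 9.7
gripper_force: 40.0
```

Request:
{"op": "apply_moves", "data": {
  "rows": "-0.04 -0.02 0 0.04 1;-0.12 -0.07 0 0.1 1;-0.22 -0.13 0 0.16 1;-0.32 -0.185 0 0.22 1;-0.42 -0.24 0 0.28 1;-0.52 -0.3 0 0.34 1;-0.61 -0.355 0 0.39 1;-0.69 -0.4 0 0.43 1;-0.73 -0.42 0 0.43 1;-0.74 -0.43 0 0.43 1"
}}

```text
t: 3.98
tcp_pos: [505.0, -106.5, 154.6]
tcp_rot: [-0.001, 0.797, 0.605, -0.001]
ft_force: [0.8, 0.4, -0.2]
width: 9.8
gripper_force: 40.0
```

```bash
python3 - <<'E'
from h import *
s=manip.read_state();print(s["tcp_pos"],s["tcp_rot"],s["width"],s["ft_force"],s["t"])
for n in("scene","top"):
    f=optics.grab_frame(n)[:,:,::-1];cv2.imwrite(f"pics/{n}1.png",f)
f1=cv2.imread("pics/scene1.png")[170:250,270:390];f2=cv2.imread("pics/top1.png")[140:220,300:420]
r=lambda f:cv2.resize(f,None,fx=5,fy=5,interpolation=cv2.INTER_CUBIC)
cv2.imwrite("pics/c3.png",r(f1));cv2.imwrite("pics/c4.png",r(f2))
E
```

```text
[ 505.01725879 -106.45887718  154.60341598] [-6.52911897e-04  7.96506617e-01  6.04628845e-01 -8.61796870e-04] 9.795636901133705 [ 0.77150267  0.40135245 -0.17014473] 3.9833
```

View pics/c3.png

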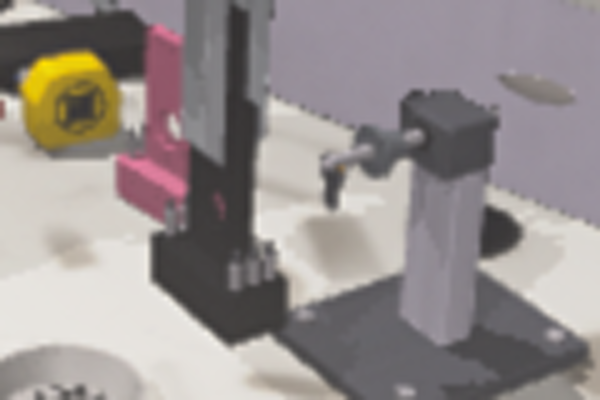

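View pics/c4.png

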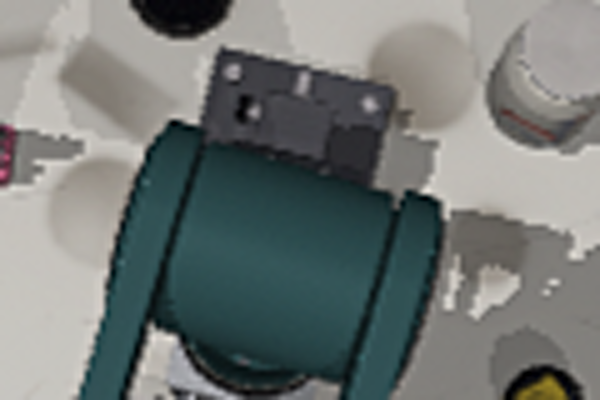

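The scene crop shows the hole at about crop (219,207), which is px (313.8,211.4), with pink visible through it. The peg tip is at crop (322,158), px (334.4,201.6), and the flap hangs below it. The top view of the peg is hidden by the arm. I'll check these in rack-relative terms.

```bash
python3 - <<'E'
from h import *
np.set_printoptions(precision=1,suppress=True)
T,S=optics.get_calibration("top"),optics.get_calibration("scene")
print("hole",plane(S,(313.8,211.4),129.6),proj(S,(505,-106.5,129.6)))
print("tip scene",plane(S,(334.4,201.6),130),"pred px",proj(S,(564.5,-121,130)))
# peg axis in scene: collar exit into clamp at crop (418,136)
print("root scene",plane(S,(270+418/5,170+137/5),130))
# top: find bright peg / mid lines
t=cv2.imread("pics/top0.png")[150:200,335:385]
cv2.imwrite("pics/c5.png",cv2.resize(t,None,fx=11,fy=11,interpolation=cv2.INTER_CUBIC))
c=optics.get_calibration("wrist")
for X in [(564.5,-121,130),(505,-106.5,130)]: print("wrist",proj(c,X))
E
```

```text
hole [ 498.8 -111.   129.6] [314.1 209.8]
tip scene [ 567.9 -115.3  130. ] pred px [335.4 202.9]
root scene [ 617.8 -135.2  130. ]
wrist [419.9 230.7]
wrist [322.4 233.6]
```

View pics/c5.png

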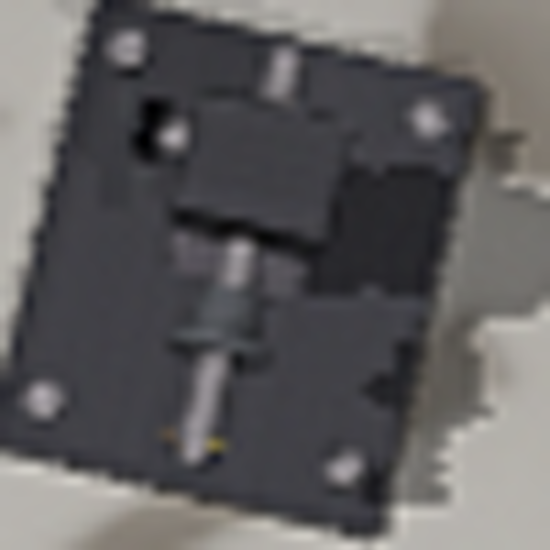

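The top crop shows the peg tip at crop (192,458), the pin marked in yellow at (195,440), the collar at (218,330), the clamp front at (240,240), and the peg's rear stub at (285,70).

```bash
python3 - <<'E'
from h import *
np.set_printoptions(precision=1,suppress=True)
T=optics.get_calibration("top")
q=lambda u,v:(335+(u+.5)/11-.5,150+(v+.5)/11-.5)
P={n:plane(T,q(*p),130) for n,p in dict(tip=(192,460),pin=(194,440),collarface=(217,338),clamp=(241,236),rear=(286,66)).items()}
print(P)
d=P["rear"]-P["tip"];print("yaw",np.degrees(np.arctan2(d[1],d[0])), "tip-clamp",np.linalg.norm(P["tip"]-P["clamp"]))
c=optics.get_calibration("wrist");f=optics.grab_frame("wrist")[:,:,::-1];cv2.imwrite("pics/w2.png",f);np.savez("w2.npz",**c)
cv2.imwrite("pics/c6.png",cv2.resize(f[150:300,270:470],None,fx=4,fy=4,interpolation=cv2.INTER_CUBIC))
E
```

```text
{'tip': array([ 566.6, -119.6,  130. ]), 'pin': array([ 571.6, -120.2,  130. ]), 'collarface': array([ 597.3, -126.7,  130. ]), 'clamp': array([ 623.2, -133.4,  130. ]), 'rear': array([ 666.5, -145.9,  130. ])}
yaw -14.756888058125131 tip-clamp 58.19902450327255
```

View pics/c6.png

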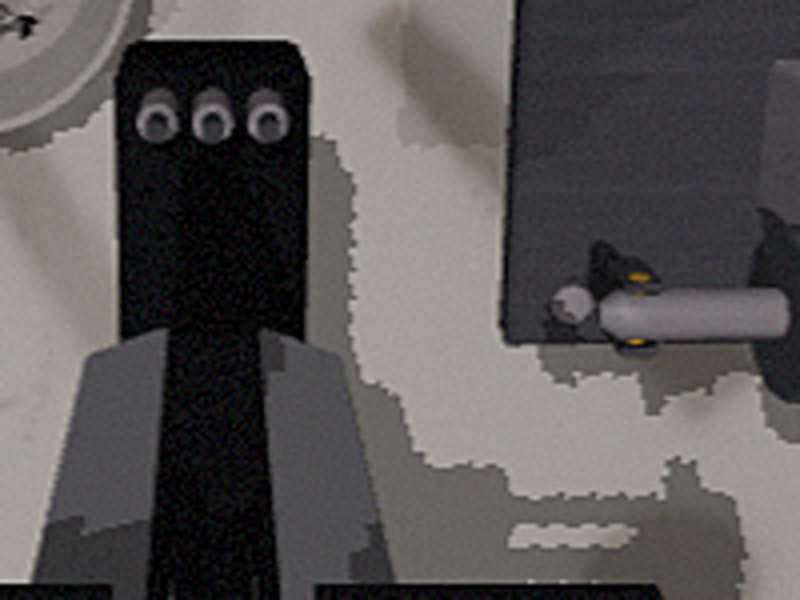

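The close wrist view shows the peg tip at crop (600,314), px (420,228.5). The pin is at crop (638,312) and the collar's face is at about crop x 755 on the axis. The peg is parallel to the tool's y.

```bash
python3 - <<'E'
from h import *
np.set_printoptions(precision=1,suppress=True)
c=np.load("w2.npz");p=np.array([505.0,-106.5]);th=2*np.arctan2(.60463,.79651)
X=np.array([np.cos(th),np.sin(th)]);Y=np.array([np.sin(th),-np.cos(th)]);print(np.degrees(np.arctan2(*Y[::-1])))
q=lambda u,v:(270+(u+.5)/4-.5,150+(v+.5)/4-.5)
for n,a in dict(tip=(600,315),pin=(638,312),end=(785,313)).items():
    w=plane(c,q(*a),130);d=w[:2]-p;print(n,w,"tool x,y",d@X,d@Y)
# block top held, z=103 (28+75): centre in tool axes
for a in [(118,42),(310,42)]:
    d=plane(c,q(*a),102.6)[:2]-p;print("block far edge tool",d@X,d@Y)
E
```

```text
-15.595800992506895
tip [ 564.7 -119.4  130. ] tool x,y 3.608862922802345 60.92285112415148
pin [ 570.5 -120.5  130. ] tool x,y 4.119677617946399 66.8272460774477
end [ 592.6 -126.8  130. ] tool x,y 3.9886508707198907 89.83088338490212
block far edge tool 41.86176267775603 -15.73089159491674
block far edge tool 41.89798440472735 16.517170432422084
```

Request:
{"op": "apply_moves", "data": {
  "rows": "0.008 0.03 -0.007 0 1;0.008 0.08 -0.007 0 1;0.008 0.12 -0.007 0 1;0.008 0.15 -0.007 0 1;0.008 0.165 -0.007 0 1;0.008 0.165 -0.007 0 1;0.008 0.165 -0.007 0 1"
}}

```text
t: 4.72
tcp_pos: [554.3, -114.4, 157.8]
tcp_rot: [-0.0, 0.795, 0.606, -0.0]
ft_force: [-0.3, -0.3, -1.8]
width: 9.8
gripper_force: 40.0
```

```bash
python3 - <<'E'
from h import *
np.set_printoptions(precision=2,suppress=True)
s=manip.read_state();print(s["tcp_pos"],s["tcp_rot"],s["ft_force"],s["torque"],s["t"])
c=optics.get_calibration("wrist");f=optics.grab_frame("wrist")[:,:,::-1];np.savez("w3.npz",**c)
g=optics.grab_frame("scene")[:,:,::-1]
a=cv2.resize(f[150:290,280:440],(640,560),interpolation=cv2.INTER_CUBIC)[:340]
b=cv2.resize(g[175:240,290:396],None,fx=6,fy=6,interpolation=cv2.INTER_CUBIC)[:260,:640]
b=cv2.copyMakeBorder(b,0,0,0,640-b.shape[1],0)
cv2.imwrite("pics/c7.png",np.vstack([a,b]))
E
```

```text
[ 554.34 -114.38  157.81] [-0.    0.8   0.61 -0.  ] [-0.34 -0.27 -1.79] [-0.09  0.11 -0.03] 4.7167
```

View pics/c7.png

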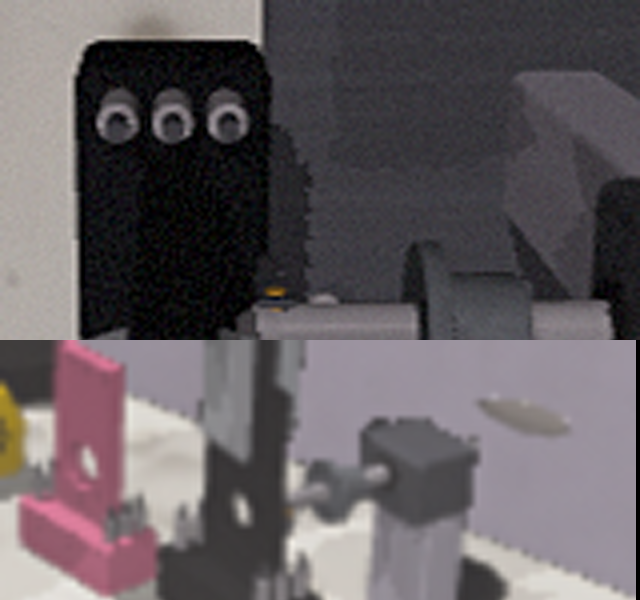

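The peg axis extended runs through the hole in the scene view (hole at crop (240,508), axis there at about 512). The wrist view shows the peg centred and the tip just ahead of the tab. I'll advance.

Request:
{"op": "apply_moves", "data": {
  "rows": "0 0.015 0 0 1;0 0.03 0 0 1;0 0.045 0 0 1;0 0.06 0 0 1;0 0.075 0 0 1;0 0.075 0 0 1"
}}

```text
t: 5.32
tcp_pos: [576.8, -121.3, 157.8]
tcp_rot: [0.0, 0.795, 0.606, 0.0]
ft_force: [-0.5, -0.0, -1.4]
width: 9.9
gripper_force: 40.0
```

Request:
{"op": "apply_moves", "data": {
  "rows": "0 0.015 0 0 1;0 0.025 0 0 1;0 0.035 0 0 1;0 0.042 0 0 1;0 0.05 0 0 1;0 0.05 0 0 1;0 0.05 0 0 1"
}}

```text
t: 5.9
tcp_pos: [589.7, -124.7, 157.9]
tcp_rot: [-0.001, 0.795, 0.606, -0.001]
ft_force: [-3.8, 1.0, -0.6]
width: 9.6
gripper_force: 40.0
```

Request:
{"op": "apply_moves", "data": {
  "rows": "0 0.006 0.006 0 1;0 0.012 0.012 0 1;0 0.018 0.013 0 1;0 0.023 0.013 0 1;0 0.023 0.013 0 1;0 0.023 0.013 0 1"
}}

```text
t: 6.4
tcp_pos: [595.0, -126.0, 154.1]
tcp_rot: [-0.002, 0.795, 0.606, -0.001]
ft_force: [-7.1, 2.5, 1.6]
width: 9.9
gripper_force: 40.0
```

```bash
python3 - <<'E'
from h import *
np.set_printoptions(precision=2,suppress=True)
s=manip.read_state();print(s["tcp_pos"],s["ft_force"],s["t"])
f=optics.grab_frame("wrist")[:,:,::-1]
g=optics.grab_frame("scene")[:,:,::-1]
a=cv2.resize(f[190:260,290:450],(800,350),interpolation=cv2.INTER_CUBIC)
b=cv2.resize(g[180:220,310:410],(625,250),interpolation=cv2.INTER_CUBIC)
cv2.imwrite("pics/c8.png",np.vstack([a,cv2.copyMakeBorder(b,0,0,0,175,0)]))
E
```

```text
[ 595.01 -125.98  154.09] [-7.06  2.53  1.56] 6.4
```

View pics/c8.png

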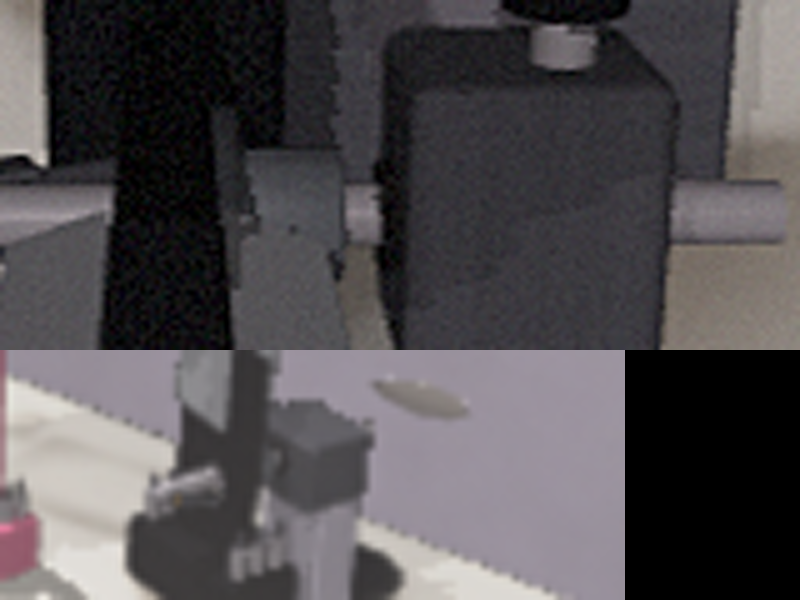

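The peg is through the hole, and the tip is visible at crop (160,490) outside the tab. No hanging flap is visible yet, and the force is about 7 N. I'll push a bit further and come down slightly.

Request:
{"op": "apply_moves", "data": {
  "rows": "0 0.005 0.003 0 1;0 0.01 0.006 0 1;0 0.01 0.006 0 1;0 0.01 0.006 0 1;0 0.01 0.006 0 1"
}}

```text
t: 6.92
tcp_pos: [597.2, -126.5, 152.5]
tcp_rot: [-0.003, 0.795, 0.606, -0.002]
ft_force: [-9.3, 2.5, 4.5]
width: 9.9
gripper_force: 40.0
```

```bash
python3 - <<'E'
from h import *
np.set_printoptions(precision=2,suppress=True)
s=manip.read_state();print(s["tcp_pos"],s["ft_force"],s["t"])
g=optics.grab_frame("scene")[:,:,::-1]
cv2.imwrite("pics/c9.png",cv2.resize(g[185:225,315:375],(780,520),interpolation=cv2.INTER_CUBIC))
E
```

```text
[ 597.19 -126.5   152.53] [-9.28  2.47  4.53] 6.9167
```

View pics/c9.png

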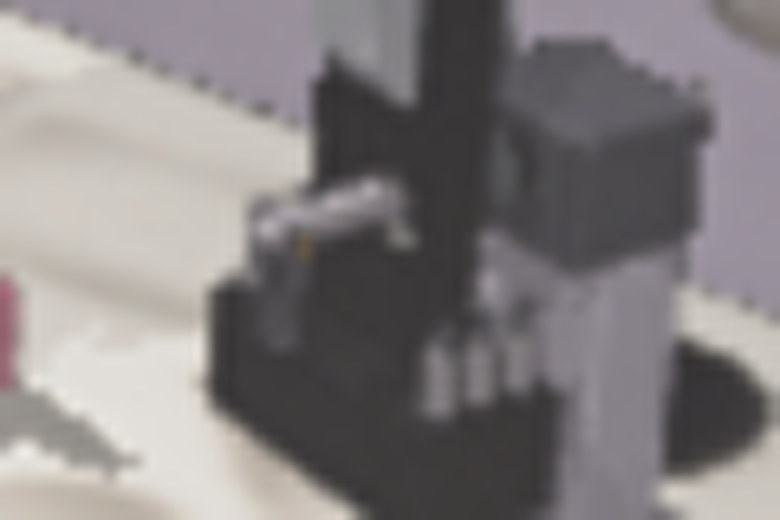

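The flap has fallen and hangs at crop (280,300), outside the tab. I'll back off the collar, unload slightly, and release.

Request:
{"op": "apply_moves", "data": {
  "rows": "0 -0.007 -0.002 0 1;0 -0.014 -0.003 0 1;0 -0.021 -0.004 0 1;0 -0.028 -0.005 0 1;0 -0.03 -0.005 0 1;0 -0.03 -0.005 0 1;0 -0.03 -0.005 0 1"
}}

```text
t: 7.55
tcp_pos: [590.5, -124.8, 153.2]
tcp_rot: [-0.001, 0.795, 0.606, -0.001]
ft_force: [-4.2, 1.6, -2.1]
width: 9.7
gripper_force: 40.0
```

Request:
{"op": "apply_moves", "data": {
  "rows": "0 -0.006 0 0 1;0 -0.012 0 0 1;0 -0.012 0 0 1;0 -0.012 0 0 1"
}}

```text
t: 7.88
tcp_pos: [588.1, -124.3, 153.9]
tcp_rot: [0.0, 0.795, 0.606, 0.0]
ft_force: [-2.4, 0.7, -2.9]
width: 9.8
gripper_force: 40.0
```

Request:
{"op": "apply_moves", "data": {
  "rows": "0 -0.007 0 0 1;0 -0.007 0.003 0 1;0 -0.007 0.004 0 1;0 -0.007 0.004 0 1",
  "force": 10
}}

```text
t: 8.22
tcp_pos: [586.5, -123.9, 153.6]
tcp_rot: [0.001, 0.795, 0.606, 0.001]
ft_force: [-3.0, 0.6, 0.8]
width: 10.0
gripper_force: 10.0
```

Request:
{"op": "apply_moves", "data": {
  "rows": "0 0 0 0 0.75;0 0 0 0 0.7;0 0 0 0 0.65;0 0 0 0 0.6;0 0 0 0 0.55;0 0 0 0 0.5;0 0 0 0 0.5;0 0 0 0 0.5"
}}

```text
t: 8.88
tcp_pos: [585.9, -123.7, 152.6]
tcp_rot: [0.0, 0.795, 0.606, 0.0]
ft_force: [-0.2, -0.6, -0.1]
width: 23.7
gripper_force: 0.0
```

Request:
{"op": "apply_moves", "data": {
  "rows": "0 0 -0.02 0 0.5;0 0 -0.06 0 0.5;0 0 -0.12 0 0.5;0 0 -0.2 0 0.5;0 0 -0.3 0 0.5;0 0 -0.4 0 0.5;0 0 -0.4 0 0.5;0 0 -0.4 0 0.5;0 0 -0.4 0 0.5;0 0 -0.4 0 0.5"
}}

```text
t: 9.72
tcp_pos: [585.3, -123.5, 271.1]
tcp_rot: [-0.001, 0.795, 0.606, -0.001]
ft_force: [-0.8, 0.9, -0.1]
width: 23.6
gripper_force: 0.0
```

```bash
python3 - <<'E'
from h import *
s=manip.read_state();print(s["tcp_pos"],s["ft_force"],s["width"],s["t"])
g=optics.grab_frame("scene")[:,:,::-1]
cv2.imwrite("pics/c10.png",cv2.resize(g[160:260,280:440],(800,500),interpolation=cv2.INTER_CUBIC))
E
```

```text
[ 585.26130005 -123.53792212  271.1210758 ] [-0.82047318  0.91872813 -0.08229094] 23.627126885686312 9.7167
```

View pics/c10.png

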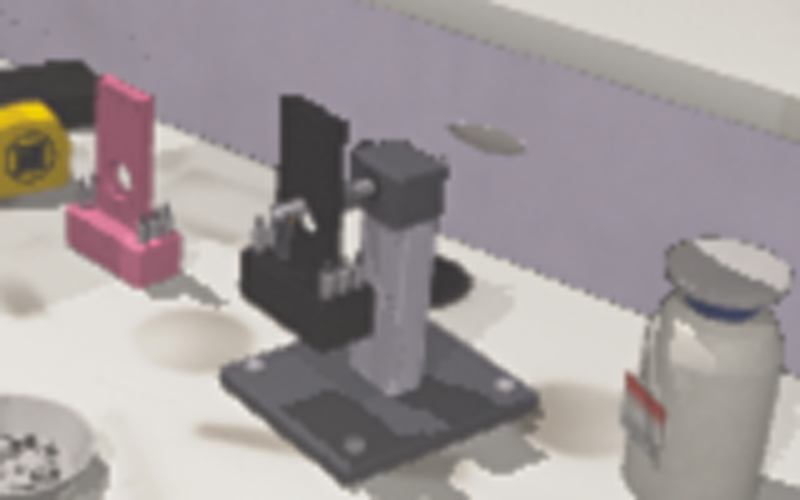

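The holder hangs upright on the peg with the flap down outside it, and the gripper is clear. I'll let it settle for a moment, then hand in.

Request:
{"op": "apply_moves", "data": {
  "rows": "0 0 0 0 0.5;0 0 0 0 0.5;0 0 0 0 0.5;0 0 0 0 0.5;0 0 0 0 0.5;0 0 0 0 0.5;0 0 0 0 0.5;0 0 0 0 0.5;0 0 0 0 0.5;0 0 0 0 0.5"
}}

```text
t: 10.6
tcp_pos: [585.8, -123.7, 272.7]
tcp_rot: [0.0, 0.795, 0.606, 0.0]
ft_force: [-0.2, 0.3, 0.7]
width: 23.8
gripper_force: 0.0
```

```bash
python3 -c "
from bench import manip
print(manip.finish_job())"
```

```text
the job is handed in; nothing more can be done
None
```

The black holder hangs upright on the peg with the flap shut behind it and the gripper clear. I handed the job in at about 10.6 s; the hand-in returned no verdict. I viewed 11 pictures, one over the limit of 10.

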